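Let the thick dowel out of its feeder

TASK

Two dowel feeders stand on the table. On the one that holds the thicker dowel, press the lever's paddle down with the fingertips so that the gate lifts clear, keep it down until the dowel has rolled into the trough at the ramp's end, then let go so that the gate shuts again. Do not touch the dowels, leave the other feeder and its thinner dowel as they are, and do not shift the loose things around.

Things in the scene. Friction and masses are not known exactly. Their poses are not given: they have to be found in the camera images.
- feeder_thick: dowel feeder holding the thick dowel: plywood base 320 x 235 x 12 mm, fixed to the table; origin on the table, +x from the paddle end (nearest the robot) to the ramp end, z up. A lever along x rocks on a pin at x = -0.030, 95 mm up; posts beside the pin reach 110 mm. Its +x end carries a hanging gate. A ramp crosses under the gate, sloping down 12 degrees towards +y to the trough.
- feeder_thin: identical feeder holding the thin dowel (either may stand left or right), same frame and sizes
- gate_thick (a point): middle of the lower edge of the gate (aluminium tongue 32 mm wide) hanging from the lever over the ramp of the feeder with the thick dowel; shut, it is 5 mm above the ramp, which is 90 mm wide and 46 mm above the table there. The dowel waits uphill (feeder's -y) of it
- trough_thick (a point): middle of the floor of the trough at the ramp's low end, feeder with the thick dowel: 90 mm along the feeder's x, 63 mm along y, floor 12 mm and walls 46 mm above the table
- lever_thick (a joint): rocking lever of the feeder with the thick dowel, rad: 0 = gate down (shut), 0.38 = paddle fully down on its rubber stop, gate lifted clear. A spring and the gate's weight bring it back to 0 when let go; holding the paddle fully down takes about 4 N.
- lever_thin (a joint): rocking lever of the feeder with the thin dowel, rad: 0 = gate down (shut), 0.38 = paddle fully down on its rubber stop, gate lifted clear. A spring and the gate's weight bring it back to 0 when let go; holding the paddle fully down takes about 4 N.
- press_thick (a point): centre of the top face of the paddle (36 x 40 x 8 mm wood plate at the end of the lever nearest the robot) of the feeder with the thick dowel; about 107 mm above the table when the gate is shut; it sinks about 41 mm, swinging about the pivot 112 mm away horizontally, until it meets the stop.
- press_thin (a point): centre of the top face of the paddle (36 x 40 x 8 mm wood plate at the end of the lever nearest the robot) of the feeder with the thin dowel; about 107 mm above the table when the gate is shut; it sinks about 41 mm, swinging about the pivot 112 mm away horizontally, until it meets the stop.
- dowel_thick: plain wooden dowel, 30 mm diameter, 78 mm long, lying along the feeder's x; origin at its centre. The thicker of the two. Waits behind the gate; rolls down into the trough by itself in under 2 s when the gate is fully lifted.
- dowel_thin: plain wooden dowel, 18 mm diameter, 78 mm long, lying along the feeder's x; origin at its centre. The thinner of the two. Waits behind the gate; rolls down into the trough by itself in under 2 s when the gate is fully lifted.
- offcut: loose light wood offcut 32 x 130 x 32 mm lying on the table between the feeders; origin at the centre of its underside, y along it
- tape_measure: loose yellow tape measure lying flat, 74 x 93 x 34 mm, left of the feeders; origin on its underside
- offcut_flat: loose flat wood offcut 40 x 120 x 20 mm, right of the feeders; origin at the centre of its underside, y along it
- screwdriver: loose yellow-handled screwdriver lying down, 165 mm long, 29 mm thick, nearer the robot than the offcut, in the gap between the feeders; origin on its underside at mid-length, handle towards its +y
Things that resemble listed ones, but are neither listed nor needed, are in the scene too. What is shaped like the dowel_thin but orange, purple or turquoise is not meant.

How it is judged:
By the outcome, as a careful person would: the job done as asked, in the order asked, and still so for the second after the job is handed in, with the robot touching nothing.
It also fails if it takes over 32 s, if anything falls off the work surface, if the arm or the gripper's body presses on something with over 40 N, if the wrist force passes 120 N, or if a joint passes its speed limit or range.

ROBOT

A 7-joint arm with a two-finger parallel gripper is mounted at the origin on a cart in front of the work surface, level with it; the furniture and walls round the work are solid. World frame = base frame: x ahead of the robot, y to its left, z up, the work surface at z = 0. Lengths are in mm, angles in rad, forces in N, time in s.
With the tool pointing down it reaches from about 425 to 875 mm from the base axis. Payload 9.9 kg.
Tool frame: the origin (TCP) lies between the finger pads; the fingertips stand 19 mm ahead of it and the grasp point (between the pads) is the TCP; z points along the fingers, y is the line along which they close (so a half turn about z gives the same grasp; the last joint's range is limited). The gripper opens to 85 mm and grips with 20 to 120 N. Pads are 22 mm wide; open, the fingers measure 114 mm over their backs; the gripper's body (76 mm by 85 mm) begins 54 mm behind the grasp point. The pads swing forward as they close: fully open they stand 13 mm farther back than shut.
Start: joints at [1.215, 0.576, 0.025, 1.437, -0.015, 1.129, -0.057], TCP at [181.219, -650.223, 250.289] pointing down, gripper open.
Joint ranges: [-2.76, 2.76], [-0.34, 2.15], [-1.52, 1.57], [0.19, 2.46], [-1.09, 4.23], [0.17, 1.99], [-2.82, 2.82]. Speed limits (rad/s): [2.22, 2.22, 3.01, 3.01, 3.14, 3.14, 3.14].

INTERFACE

Orientations are given as a unit quaternion [w, x, y, z].
In Python, from workcell import status, imaging, arm gives the robot as it stands.
- The arm moves only by the tool step_arm, never from a script. Its argument "moves" is a list of rows, each an object of numbers: "claw": the closure, from -1 (fully open) to 1 (shut); "tx", "ty", "tz": the shift along the tool's x, y, z in mm; "rx", "ry", "rz": the turn, a rotation vector about the tool's x, y, z in degrees. In form: [{"claw": .., "tx": .., "ty": .., "tz": .., "rx": .., "ry": .., "rz": ..}, ...]. A call has 1 to 8 rows; each row is the pose to reach, as a shift and turn from the pose commanded when the call began, along the tool's axes at that moment; what a row does not reach only later rows make up. A row lasts 1/8 s, in which the tool goes at most 62.5 mm and 10.7 degrees, less where a joint would pass 70% of its speed; a pose out of reach is approached as far as the arm can. A call with a gripper value outside its range is refused whole. The fingers move at their own pace and stop on an object; "newtons" is the grip in N (left out, the last holds). Time passes only in rows, so rows that repeat a pose let the fingers close. It gives the time, the measured TCP pose, the force, the opening and the grip force at its end, in the units of the state.
- status.state(): the state, without advancing time (a new reading comes with each control period).
- imaging.camera(name): name is "side" or "top" or "wrist"; returns (picture, depth): 384x512x3 uint8, blue, green, red; 384x512 float32, mm along the optical axis (not along the pixel's ray), 0 where there is no reading.
- imaging.camera_info(name): a dict with "intrinsics" (3x3 intrinsics, pixels), "rvec" (rotation vector, rad) and "tvec" (3), from world to camera coordinates, as OpenCV has them. Camera axes: x right, y down, z forward; pixel columns grow to the right and rows downward; lengths in mm; the calibration is good to about 2 mm. A picture is of the moment at which its call begins: read the wrist's pose just before it. camera_info takes no time and is no camera call; for the wrist camera it gives the pose at the moment of the call.
- arm.sign_off(): hands the job in; it is judged then, once.
The state is a dict: "time": time; "qpos": joint angles; "joint_vel": joint speeds; "joint_efforts": joint torques, N m; "position": TCP position; "ee_rot": TCP orientation; "wrist_force": force on the tool from outside, world axes, zero at the start; "moment": the same for the moment, N m; "opening": finger opening in mm; "grasp_force": force on a finger pad.
Only numpy, scipy, OpenCV 4.12 (cv2) and the standard library are available. Lean on these libraries where they do the work, as an engineer would, in place of code of your own. Each camera call takes 0.05 s, during which the arm holds its last target. There are 200 camera calls.

## Working session

There is one attempt and no reset: what is moved stays moved. The work goes in short steps, Python scripts to look and compute and a tool call to move; the robot and the scene stay as the last step left them, time stands still between calls to the robot, and variables do not carry over. Pictures are saved under pics/ and viewed, at most 10 in all, crops included, and the job is handed in when it is done.

Besides the shell and the picture viewer there is one more tool, called after ">>>" in YAML: its name, and indented under it one key for each argument. step_arm: Moves the arm, as the interface text tells. Its arguments: {"type":"object","properties":{"moves":{"type":"array"},"newtons":{"type":"number"}},"required":["moves"]}

```bash
mkdir -p pics
python3 - <<'E'
from workcell import status, imaging
import cv2,numpy as np
s=status.state(); print(s)
for n in ("top","side"):
    p,d=imaging.camera(n); cv2.imwrite(f"pics/{n}0.png",p); np.save(f"pics/{n}0.npy",d)
    i=imaging.camera_info(n); print(n,i)
E
```

```text
{'time': 0.0, 'qpos': array([ 1.21520381,  0.57655117,  0.02483692,  1.43791523, -0.01501605,
        1.12899312, -0.05652377]), 'joint_vel': array([-0.00112069, -0.00083279, -0.0012716 , -0.00141933, -0.00032827,
       -0.00014449, -0.00177087]), 'joint_efforts': array([ 2.05291013e-03, -7.65750217e+01,  2.25074887e+00, -2.85974479e+01,
        1.52908161e-02,  1.24847959e-02,  8.21798744e-05]), 'position': array([ 181.1112586 , -649.80863052,  249.42710409]), 'ee_rot': array([-8.28027590e-04,  9.90779320e-01,  1.35482954e-01, -1.48692414e-04]), 'wrist_force': array([ 0.6153998 , -0.79215313,  0.10336368]), 'moment': array([-0.04097726, -0.01368794, -0.00808274]), 'grasp_force': 0.0, 'opening': 85.25220179834677}
top {'intrinsics': array([[467.12915997,   0.        , 258.33040606],
       [  0.        , 467.12915997, 194.39639467],
       [  0.        ,   0.        ,   1.        ]]), 'rvec': array([ 2.18424017, -2.17808327,  0.12290026]), 'tvec': array([  -4.36923386,  626.60361327, 1558.60938214])}
side {'intrinsics': array([[409.67412851,   0.        , 255.35568383],
       [  0.        , 409.67412851, 193.38320337],
       [  0.        ,   0.        ,   1.        ]]), 'rvec': array([ 0.82512065, -2.55648897,  1.11544267]), 'tvec': array([ 516.48831127,  295.58414292, 1304.40298955])}
```

View pics/top0.png

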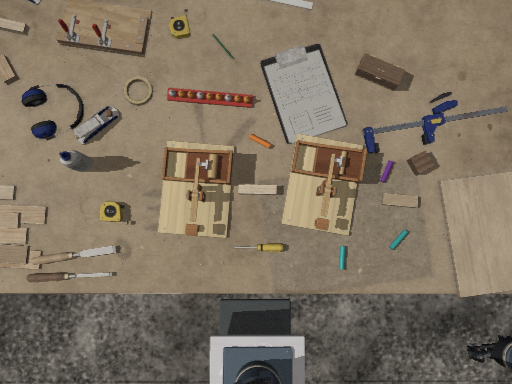

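View pics/side0.png

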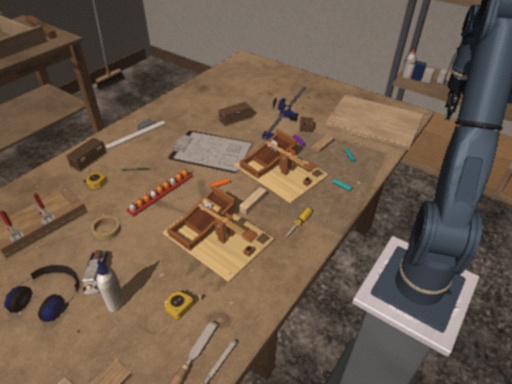

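The top picture shows the feeders at about (197,190) and (325,185), with the paddles at (192,230) and (321,224). I'll enlarge both gate areas.

```bash
cat > h.py <<'E'
import numpy as np,cv2
from workcell import imaging
def world(n,uv,d):
    i=imaging.camera_info(n);K=i["intrinsics"];R=cv2.Rodrigues(i["rvec"])[0]
    uv=np.atleast_2d(uv).astype(float);c=np.c_[uv,np.ones(len(uv))]@np.linalg.inv(K).T*np.reshape(d,(-1,1))
    return (c-i["tvec"].ravel())@R
def cloud(n,d):
    v,u=np.mgrid[:d.shape[0],:d.shape[1]]
    return world(n,np.c_[u.ravel(),v.ravel()],d.ravel()).reshape(*d.shape,3)
E
python3 - <<'E'
import cv2,numpy as np
from h import *
p=cv2.imread("pics/top0.png");d=np.load("pics/top0.npy")
a=cv2.resize(p[135:245,150:245],None,fx=4,fy=5,interpolation=cv2.INTER_CUBIC)
b=cv2.resize(p[130:240,278:373],None,fx=4,fy=5,interpolation=cv2.INTER_CUBIC)
cv2.imwrite("pics/z.png",np.hstack([a,b]))
c=cloud("top",d)
for r in [(186,200,223,237),(315,329,217,231)]:
    print("paddle",r);print(c[r[2]:r[3],r[0]:r[1],2].round().astype(int))
for r in [(195,228,148,184),(322,358,142,180)]:
    print("ramp",r);print(c[r[2]:r[3],r[0]:r[1],2].round().astype(int))
E
```

```text
paddle (186, 200, 223, 237)
[[ 11  20  14   5  14  13  13   4  16  20  12  12   8   9]
 [109 103 109 116 104 104 102 106 106 106  11   8  12  20]
 [104 108 105 108 109 105 107 112 100 108 107 109  28  11]
 [103 106 103 106 105 110 109 106 111 105 107 106  27  21]
 [111 109 104 107 113 115  99 110 110 103 110 105  30  10]
 [107 107 105 106 104 106 110 111 109 108 110 105  32  15]
 [107 106 105 109 107 105 104 105 105 105 106 109  33   9]
 [108 105 101 108 108 104 103 110 104 106 111 110  31  17]
 [108 106 111 108 107 108 104 106 103 106 110 104  29  12]
 [104 105 111 103 109 105 108 106 105 108 106 105  15  13]
 [104 111 104 109 106 103 108 103 100 115 102 113   9  10]
 [108 110 109 106 103 105 105 104 102 105 104 104  14  15]
 [ -1  -6   3   1  -1  -5 100 105 105 113 105  12  11  15]
 [ -4   3  -2  -1   2   0   4   5  -1  -4   4  -1  -4   2]]
paddle (315, 329, 217, 231)
[[ 12   9  13  10  13  11  13  18  13  10  15  22  14  11]
 [  8  13 110 102 108 104 104 104  17  17  13   7  11  17]
 [ 16  29 109 104 109 105 109 108 109 112 105 109 104  10]
 [ 15  32 110 108 107 105 109 109 103 10
[... 309 characters left out ...]
113]
 [  9 110 106 110 108 103 108 105 109 108 105 108 108 110]
 [ 14 103 112 110 108 112 107 104 108 107 109 102 106  11]
 [ 13 104  97 105 104 108 102 107 111 104 108 109 108   9]
 [ 11  12  14  12  17   9 109 107 104 105 102 103 113  14]
 [  1  -1   2   1  12   9  13  12  10  10  12 104  14  15]]
ramp (195, 228, 148, 184)
[[  8  12   7 ...  10  14  14]
 [ 51  51  50 ...  15  14  11]
 [ 50  48  44 ...  10  12  11]
 ...
 [100  93 103 ...  81  74  92]
 [102  95  98 ...  73  73  94]
 [101  99 101 ...  68  72  63]]
ramp (322, 358, 142, 180)
[[11 19 13 ... -3  5  5]
 [ 7 10 15 ... -3  5 -5]
 [43 46 12 ... 11 14  6]
 ...
 [18 27 34 ... 60 59 61]
 [12 10  5 ... 78 64 63]
 [13 12  5 ... 76 72 65]]
```

View pics/z.png

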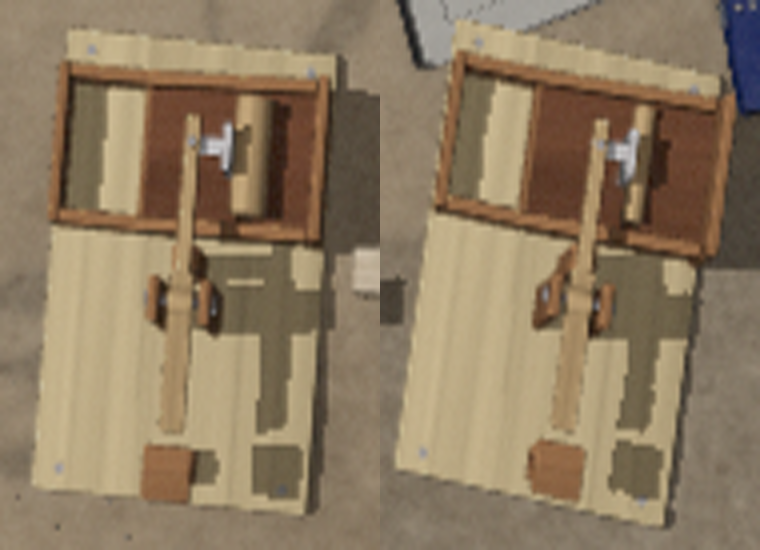

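The left feeder's dowel is about 8.5 px (29 mm) wide and the right one's about 5.5 px (18 mm), so the left feeder is the target. Next I'll locate its paddle and work out its yaw.

Run:
```python
from h import *
from workcell import status
d=np.load("pics/top0.npy");c=cloud("top",d)
w=c[221:240,183:202].reshape(-1,3);w=w[(w[:,2]>94)&(w[:,2]<120)]
print("paddle",len(w),np.median(w,0),cv2.minAreaRect(w[:,:2].astype(np.float32)))
w=c[138:242,155:238].reshape(-1,3);w=w[(w[:,2]>7)&(w[:,2]<130)]
print("base",cv2.minAreaRect(w[:,:2].astype(np.float32)))
w=c[160:222,185:205].reshape(-1,3);w=w[(w[:,2]>90)&(w[:,2]<140)]
print("lever",w.mean(0),w.max(0),cv2.fitLine(w[:,:2].astype(np.float32),cv2.DIST_HUBER,0,.01,.01).ravel())
P=np.median(c[221:240,183:202].reshape(-1,3),0)
s=status.state();R=cv2.Rodrigues
from scipy.spatial.transform import Rotation as Q
q=s["ee_rot"];print(Q.from_quat([*q[1:],q[0]]).as_matrix().round(4),s["position"])
print("max z over whole table region x<900,|y|<500",np.percentile(c[130:250,100:420,2],99.9))
```

```text
paddle 143 [507.07490774 212.77795155 105.89673585] ((510.5968933105469, 214.30996704101562), (40.43396759033203, 45.1042594909668), 89.63794708251953)
base ((646.7119140625, 210.6700439453125), (356.579345703125, 281.1148681640625), 0.11044077575206757)
lever [622.00791391 203.89006217 101.01926365] [732.57616733 233.50687747 114.57788462] [ 9.9627388e-01 -8.6246036e-02  6.2735834e+02  2.0346489e+02]
[[ 9.633e-01  2.685e-01 -5.000e-04]
 [ 2.685e-01 -9.633e-01  1.400e-03]
 [-1.000e-04 -1.500e-03 -1.000e+00]] [ 181.11260648 -649.85027104  249.53004196]
max z over whole table region x<900,|y|<500 1610.7666096795663
```

>>> step_arm:
  moves:
    - {"claw": 1, "tx": 350, "ty": -141, "tz": 0, "rz": 20}
    - {"claw": 1, "tx": 350, "ty": -141, "tz": 0, "rz": 20}
    - {"claw": 1, "tx": 350, "ty": -141, "tz": 0, "rz": 20}
    - {"claw": 1, "tx": 350, "ty": -141, "tz": 0, "rz": 20}
    - {"claw": 1, "tx": 350, "ty": -141, "tz": 0, "rz": 20}
    - {"claw": 1, "tx": 350, "ty": -141, "tz": 0, "rz": 20}
    - {"claw": 1, "tx": 350, "ty": -141, "tz": 0, "rz": 20}
    - {"claw": 1, "tx": 350, "ty": -141, "tz": 0, "rz": 20}
  newtons: 20

```text
invalid input at $.moves[0]: expected keys claw, tx, ty, tz, rx, ry, rz
```

>>> step_arm:
  moves:
    - {"claw": 1, "tx": 350, "ty": -141, "tz": 0, "rx": 0, "ry": 0, "rz": 20}
    - {"claw": 1, "tx": 350, "ty": -141, "tz": 0, "rx": 0, "ry": 0, "rz": 20}
    - {"claw": 1, "tx": 350, "ty": -141, "tz": 0, "rx": 0, "ry": 0, "rz": 20}
    - {"claw": 1, "tx": 350, "ty": -141, "tz": 0, "rx": 0, "ry": 0, "rz": 20}
    - {"claw": 1, "tx": 350, "ty": -141, "tz": 0, "rx": 0, "ry": 0, "rz": 20}
    - {"claw": 1, "tx": 350, "ty": -141, "tz": 0, "rx": 0, "ry": 0, "rz": 20}
    - {"claw": 1, "tx": 350, "ty": -141, "tz": 0, "rx": 0, "ry": 0, "rz": 20}
    - {"claw": 1, "tx": 350, "ty": -141, "tz": 0, "rx": 0, "ry": 0, "rz": 20}
  newtons: 20

```text
time: 1.1
position: [480.2, -420.4, 249.9]
ee_rot: [0.0, 0.999, -0.038, -0.001]
wrist_force: [-0.2, -0.5, 0.6]
opening: -0.1
grasp_force: 0.0
```

>>> step_arm:
  moves:
    - {"claw": 1, "tx": -20, "ty": -633, "tz": 0, "rx": 0, "ry": 0, "rz": 0}
    - {"claw": 1, "tx": -20, "ty": -633, "tz": 0, "rx": 0, "ry": 0, "rz": 0}
    - {"claw": 1, "tx": -20, "ty": -633, "tz": 0, "rx": 0, "ry": 0, "rz": 0}
    - {"claw": 1, "tx": -20, "ty": -633, "tz": 0, "rx": 0, "ry": 0, "rz": 0}
    - {"claw": 1, "tx": -20, "ty": -633, "tz": 0, "rx": 0, "ry": 0, "rz": 0}
    - {"claw": 1, "tx": -20, "ty": -633, "tz": 0, "rx": 0, "ry": 0, "rz": 0}
    - {"claw": 1, "tx": -20, "ty": -633, "tz": 0, "rx": 0, "ry": 0, "rz": 0}
    - {"claw": 1, "tx": -20, "ty": -633, "tz": 0, "rx": 0, "ry": 0, "rz": 0}

```text
time: 2.1
position: [503.4, 78.6, 250.6]
ee_rot: [0.0, 0.999, -0.041, 0.0]
wrist_force: [0.8, 0.4, -0.6]
opening: 0.0
grasp_force: 0.0
```

>>> step_arm:
  moves:
    - {"claw": 1, "tx": -6, "ty": -133, "tz": 0, "rx": 0, "ry": 0, "rz": 0}
    - {"claw": 1, "tx": -6, "ty": -133, "tz": 0, "rx": 0, "ry": 0, "rz": 0}
    - {"claw": 1, "tx": -6, "ty": -133, "tz": 0, "rx": 0, "ry": 0, "rz": 0}
    - {"claw": 1, "tx": -6, "ty": -133, "tz": 60, "rx": 0, "ry": 0, "rz": 0}
    - {"claw": 1, "tx": -6, "ty": -133, "tz": 90, "rx": 0, "ry": 0, "rz": 0}
    - {"claw": 1, "tx": -6, "ty": -133, "tz": 105, "rx": 0, "ry": 0, "rz": 0}
    - {"claw": 1, "tx": -6, "ty": -133, "tz": 105, "rx": 0, "ry": 0, "rz": 0}

```text
time: 2.98
position: [507.9, 210.6, 145.0]
ee_rot: [0.001, 0.999, -0.04, -0.0]
wrist_force: [-0.6, 0.0, 0.0]
opening: 0.1
grasp_force: 0.0
```

Run:
```python
from h import *
from workcell import status
p,d=imaging.camera("side");p2,d2=imaging.camera("wrist")
a=cv2.resize(p[170:290,150:290],(420,360),interpolation=cv2.INTER_CUBIC)
cv2.imwrite("pics/s1.png",np.hstack([a,cv2.resize(p2,(380,360))]))
print(status.state()["position"])
```

```text
[508.51917583 211.62474913 146.41283772]
```

View pics/s1.png

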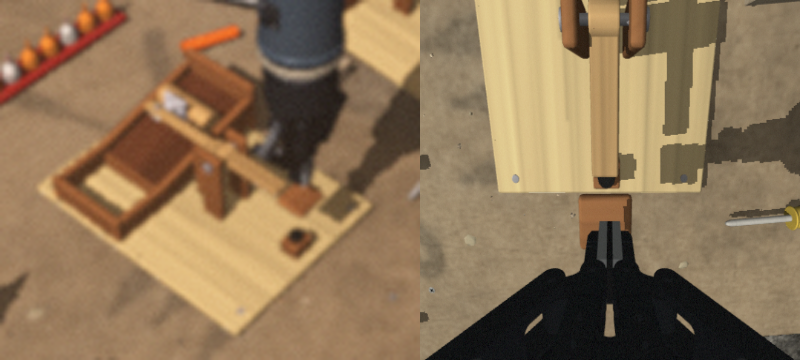

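The fingertips hang about 20 mm above the paddle and are nearly centred on it (wrist view: paddle centre at about (606,220), fingers at about (610,225)). Now I press.

>>> step_arm:
  moves:
    - {"claw": 1, "tx": 0, "ty": -2, "tz": 15, "rx": 0, "ry": 0, "rz": 0}
    - {"claw": 1, "tx": 0, "ty": -2, "tz": 25, "rx": 0, "ry": 0, "rz": 0}
    - {"claw": 1, "tx": 0, "ty": -2, "tz": 35, "rx": 0, "ry": 0, "rz": 0}
    - {"claw": 1, "tx": 0, "ty": -2, "tz": 45, "rx": 0, "ry": 0, "rz": 0}
    - {"claw": 1, "tx": 0, "ty": -2, "tz": 51, "rx": 0, "ry": 0, "rz": 0}
    - {"claw": 1, "tx": 0, "ty": -2, "tz": 54, "rx": 0, "ry": 0, "rz": 0}

```text
time: 3.82
position: [507.9, 213.9, 91.0]
ee_rot: [0.0, 0.999, -0.039, 0.0]
wrist_force: [1.1, -0.4, 3.8]
opening: -0.1
grasp_force: 1.6
```

>>> step_arm:
  moves:
    - {"claw": 1, "tx": 0, "ty": 0, "tz": 2, "rx": 0, "ry": 0, "rz": 0}
    - {"claw": 1, "tx": 0, "ty": 0, "tz": 4, "rx": 0, "ry": 0, "rz": 0}

```text
time: 4.08
position: [508.0, 214.0, 87.4]
ee_rot: [-0.0, 0.999, -0.039, 0.0]
wrist_force: [0.8, -0.4, 3.6]
opening: 0.2
grasp_force: 1.6
```

>>> step_arm:
  moves:
    - {"claw": 1, "tx": 0, "ty": 0, "tz": 1.5, "rx": 0, "ry": 0, "rz": 0}
    - {"claw": 1, "tx": 0, "ty": 0, "tz": 3, "rx": 0, "ry": 0, "rz": 0}
    - {"claw": 1, "tx": 0, "ty": 0, "tz": 3, "rx": 0, "ry": 0, "rz": 0}

```text
time: 4.45
position: [508.1, 214.0, 85.3]
ee_rot: [-0.0, 0.999, -0.039, 0.001]
wrist_force: [-2.4, -1.6, 16.2]
opening: -0.1
grasp_force: 7.9
```

The force jumped to 16 N, so the paddle is on the stop. I'll hold it there for 2 s.

>>> step_arm:
  moves:
    - {"claw": 1, "tx": 0, "ty": 0, "tz": 0, "rx": 0, "ry": 0, "rz": 0}
    - {"claw": 1, "tx": 0, "ty": 0, "tz": 0, "rx": 0, "ry": 0, "rz": 0}
    - {"claw": 1, "tx": 0, "ty": 0, "tz": 0, "rx": 0, "ry": 0, "rz": 0}
    - {"claw": 1, "tx": 0, "ty": 0, "tz": 0, "rx": 0, "ry": 0, "rz": 0}
    - {"claw": 1, "tx": 0, "ty": 0, "tz": 0, "rx": 0, "ry": 0, "rz": 0}
    - {"claw": 1, "tx": 0, "ty": 0, "tz": 0, "rx": 0, "ry": 0, "rz": 0}
    - {"claw": 1, "tx": 0, "ty": 0, "tz": 0, "rx": 0, "ry": 0, "rz": 0}
    - {"claw": 1, "tx": 0, "ty": 0, "tz": 0, "rx": 0, "ry": 0, "rz": 0}

```text
time: 5.45
position: [508.2, 214.0, 85.4]
ee_rot: [-0.0, 0.999, -0.039, 0.001]
wrist_force: [-1.7, -1.1, 15.4]
opening: -0.1
grasp_force: 7.6
```

>>> step_arm:
  moves:
    - {"claw": 1, "tx": 0, "ty": 0, "tz": 0, "rx": 0, "ry": 0, "rz": 0}
    - {"claw": 1, "tx": 0, "ty": 0, "tz": 0, "rx": 0, "ry": 0, "rz": 0}
    - {"claw": 1, "tx": 0, "ty": 0, "tz": 0, "rx": 0, "ry": 0, "rz": 0}
    - {"claw": 1, "tx": 0, "ty": 0, "tz": 0, "rx": 0, "ry": 0, "rz": 0}
    - {"claw": 1, "tx": 0, "ty": 0, "tz": 0, "rx": 0, "ry": 0, "rz": 0}
    - {"claw": 1, "tx": 0, "ty": 0, "tz": 0, "rx": 0, "ry": 0, "rz": 0}
    - {"claw": 1, "tx": 0, "ty": 0, "tz": 0, "rx": 0, "ry": 0, "rz": 0}
    - {"claw": 1, "tx": 0, "ty": 0, "tz": 0, "rx": 0, "ry": 0, "rz": 0}

```text
time: 6.45
position: [508.1, 214.0, 85.4]
ee_rot: [-0.0, 0.999, -0.039, 0.001]
wrist_force: [-1.9, -1.8, 16.2]
opening: -0.0
grasp_force: 7.6
```

Run:
```python
from h import *
p,d=imaging.camera("side");p2,d2=imaging.camera("top")
a=cv2.resize(p[170:290,150:290],(420,360),interpolation=cv2.INTER_CUBIC)
cv2.imwrite("pics/s2.png",np.hstack([a,cv2.resize(p2[135:245,150:245],(360,360),interpolation=cv2.INTER_CUBIC)]))
```

```text
(no output)
```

View pics/s2.png

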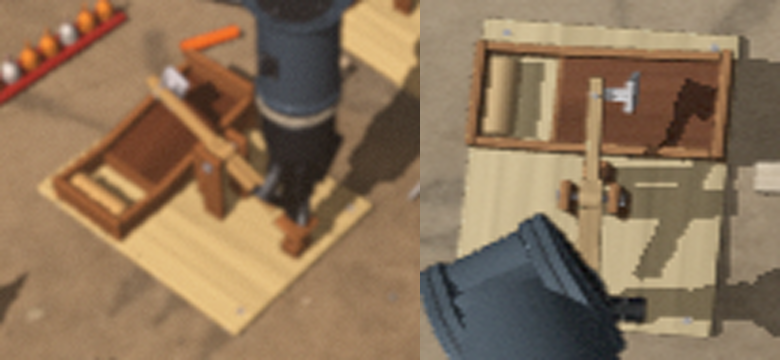

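The gate is up and the dowel lies in the trough (side view about (100,195), top view about (500,95)). I'll let go straight up, gently at first.

>>> step_arm:
  moves:
    - {"claw": 1, "tx": 0, "ty": 0, "tz": -10, "rx": 0, "ry": 0, "rz": 0}
    - {"claw": 1, "tx": 0, "ty": 0, "tz": -22, "rx": 0, "ry": 0, "rz": 0}
    - {"claw": 1, "tx": 0, "ty": 0, "tz": -34, "rx": 0, "ry": 0, "rz": 0}
    - {"claw": 1, "tx": 0, "ty": 0, "tz": -46, "rx": 0, "ry": 0, "rz": 0}
    - {"claw": 1, "tx": 0, "ty": 0, "tz": -70, "rx": 0, "ry": 0, "rz": 0}
    - {"claw": 1, "tx": 0, "ty": 0, "tz": -120, "rx": 0, "ry": 0, "rz": 0}
    - {"claw": 1, "tx": 0, "ty": 0, "tz": -160, "rx": 0, "ry": 0, "rz": 0}
    - {"claw": 1, "tx": 0, "ty": 0, "tz": -160, "rx": 0, "ry": 0, "rz": 0}

```text
time: 7.55
position: [509.6, 214.7, 247.9]
ee_rot: [-0.002, 0.999, -0.039, 0.003]
wrist_force: [-0.2, -0.4, -0.1]
opening: -0.0
grasp_force: 0.0
```

Run:
```python
from h import *
from workcell import status
p,d=imaging.camera("side");p2,d2=imaging.camera("top")
a=cv2.resize(p[170:290,150:290],(420,360),interpolation=cv2.INTER_CUBIC)
cv2.imwrite("pics/s3.png",np.hstack([a,cv2.resize(p2[135:245,150:245],(360,360),interpolation=cv2.INTER_CUBIC)]))
c=cloud("top",d2);w=c[158:200,185:205].reshape(-1,3);w=w[(w[:,2]>85)&(w[:,2]<170)];print(w.mean(0),w.max(0))
s=status.state();print(s["time"],s["position"],s["wrist_force"])
```

```text
[654.10046468 201.03786338 100.79709411] [739.21866021 233.33599171 117.82185105]
7.65 [507.8982375  213.96585127 244.64484735] [-0.21539565  0.45809122 -1.22853563]
```

View pics/s3.png

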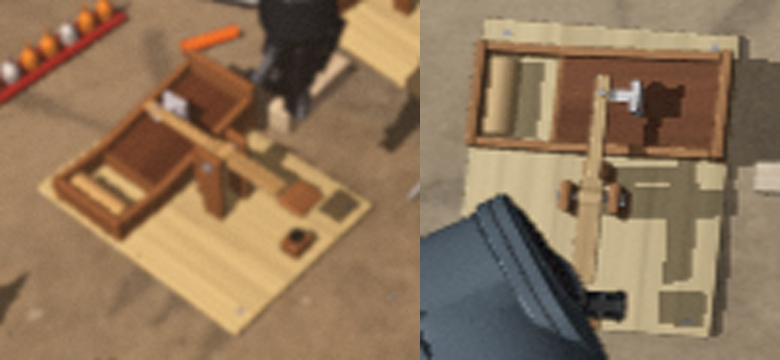

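The lever is back level at about 101 mm, as it was before pressing. The gate is shut, the dowel is in the trough at (500,95), and the arm is clear of everything.

```bash
python3 -c "
from workcell import arm;print(arm.sign_off())"
```

```text
the job is handed in; nothing more can be done
None
```

The thick dowel, on the left feeder, rolled into its trough, the gate is shut again, and the job was handed in with the arm clear; the other feeder and the loose things were not touched.

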